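# Set both T-bolts in their fork clamps

### The job

Get the moulding on the slotted plate ready to be clamped: each of the two blue fork clamps needs an M16 bolt standing upright in its fork, head captive under the lips of the T-slot, pushed right up to the closed end of the fork. One bolt is still standing in the plate's cross slot from the last set-up; the other is in the red parts tray and goes in through the square loading pocket. Slide them along the slots without shifting the moulding or the clamps, let go, and leave everything else where it is.

Things in the scene. Friction and masses are not known exactly. Their poses are not given: they have to be found in the camera images.
- plate: Aluminium T-slot clamping plate, 220 (its x) by 290 (y) by 31 mm high, grey fence 14 mm high on its far (+x) edge; fixed, pose varies. Origin: centre of its underside; z up. Three slots along x at y = -100, -20, +60 mm, from the cross slot at x = -75 mm to x = +98 mm, passing under the moulding. The cross slot (along y) joins them and the loading pocket at y = +115 mm.
- pocket (a point): Centre of the 40 by 40 mm loading pocket at the +y end of the cross slot, on the channel floor: the only place where a bolt's head can enter. Plate's z there 6 mm; the slot's mouth beside it is tapered.
- cross_r (a point): Where the slot at plate y = -100 mm meets the cross slot (its end), on the channel floor. All slots: opening 20 mm wide between lips 10 mm thick (plate z 21 to 31 mm); under the lips a channel 34 mm wide, floor at z = 6 mm (15 mm high). Inner corners are rounded, radius 6 mm.
- cross_m (a point): The same for the slot at y = -20 mm.
- cross_l (a point): The same for the slot at y = +60 mm.
- clamp_1: Blue fork clamp, loose, 0.45 kg, 100 by 54 by 29 mm, over one of the slots (which one varies): two arms 15 mm wide, 24 mm apart, open towards the cross slot; closed nose on the moulding. Origin: fork's centre line, at the plate's top; x along the fork to the nose. Feet x -36 to -22 mm, arms z 18 to 29 mm, gap closed at x = +33 mm, nose to +64 mm.
- clamp_2: The other blue fork clamp, the same.
- clamp_1_seat (a point): Where the axis of a bolt stands that is pushed up to the closed end of clamp_1's fork (9 mm from the closed end, so 1 mm between it and the shank), at the level of the plate's top.
- clamp_2_seat (a point): The same for clamp_2.
- bolt_table: Steel M16 hexagon bolt standing on its head in the cross slot, anywhere between the slots at y = -100 and +60 mm: 84 mm tall, shank 16 mm diameter, head 10 mm thick and 27 mm across, 0.15 kg. Origin: centre of the head's underside; z along the shank, up. In the channel its top is 90 mm above the bench.
- bolt_tray: The same kind of bolt, standing on its head in one compartment of the red tray (which one varies).
- tray: Red plastic parts tray, 198 (its x) by 72 by 40 mm high, walls 3 mm, floor 4 mm, three compartments in a row along x; fixed, left or right of the plate. Origin: centre of its underside.
- moulding: Pine moulding, 60 by 345 by 18 mm, loose, lying across the plate against the fence with the clamps' noses on it. Origin: centre of its underside, long side y.
- tape_black: Roll of black tape, 66 mm diameter, 19 mm high, lying on the plate over the slot without a clamp. Leave alone. Origin: centre of its underside.
- nut_1: M16 nut, 27 mm across, 13 mm high, in the tray. Leave alone.
- nut_2: Another such nut in the tray. Leave alone.
- tub_orange: Orange tub, 107 mm diameter, 105 mm high, standing on the side of the plate where the tray is not; fixed. Origin: centre of its underside.
Not all that is in view belongs to the job. What is shaped like the bolt_table but brown, purple or yellow is not meant.

How it is judged:
At the end, for the whole second after the job is handed in: One bolt stands in each fork, either way round: upright within 6 degrees, head's underside within 4 mm of the channel floor (under the lips), axis within 14 mm of the closed-end position along the fork and 8 mm of its centre line; both at rest (z of bolt_table in the frame of plate between 0.002 and 0.01 m and angle between each of bolt_table, bolt_tray's own z axis and vertical below 0.105 rad and linear speed of each of bolt_table, bolt_tray below 0.02 m/s and z of bolt_tray in the frame of plate between 0.002 and 0.01 m and ((x of bolt_table in the frame of clamp_1_seat between -0.014 and 0.014 m and y of bolt_table in the frame of clamp_1_seat between -0.008 and 0.008 m and x of bolt_tray in the frame of clamp_2_seat between -0.014 and 0.014 m and y of bolt_tray in the frame of clamp_2_seat between -0.008 and 0.008 m) or (x of bolt_table in the frame of clamp_2_seat between -0.014 and 0.014 m and y of bolt_table in the frame of clamp_2_seat between -0.008 and 0.008 m and x of bolt_tray in the frame of clamp_1_seat between -0.014 and 0.014 m and y of bolt_tray in the frame of clamp_1_seat between -0.008 and 0.008 m))); the robot touches nothing.
It fails at once if the moulding is shifted by more than 12 mm (distance of moulding from where it was at the start of the episode above 0.012 m).
It fails at once if a clamp is shifted by more than 12 mm (distance of any of clamp_1, clamp_2 from where it was at the start of the episode above 0.012 m).
It fails at once if another loose thing (the black tape, a nut) is shifted by more than 30 mm (distance of any of tape_black, nut_1, nut_2 from where it was at the start of the episode above 0.03 m).
It also fails if it takes over 61 s, if anything falls off the work surface, if the arm or the gripper's body presses on something with over 40 N, if the wrist force passes 120 N, or if a joint passes its speed limit or range.

### The arm

A 7-joint arm with a two-finger parallel gripper is mounted at the origin on a cart in front of the work surface, level with it; the furniture and walls round the work are solid. World frame = base frame: x ahead of the robot, y to its left, z up, the work surface at z = 0. Lengths are in m, angles in rad, forces in N, time in s.
With the tool pointing down it reaches from about 0.4 to 0.9 m from the base axis. Payload 5.5 kg.
Tool frame: the origin (TCP) lies between the finger pads; the fingertips stand 14 mm ahead of it and the grasp point (between the pads) lies 5 mm behind it (arm.tcp_to_tips is the z of the fingertips in the tool frame, in m); z points along the fingers, y is the line along which they close (so a half turn about z gives the same grasp; the last joint's range is limited). The gripper opens to 92 mm and grips with 3 to 60 N. Pads are 19 mm wide; open, the fingers measure 130 mm over their backs; the gripper's body (75 mm by 190 mm) begins 47 mm behind the grasp point.
Start: joints at [1.443, 0.501, -0.427, 1.55, 0.221, 1.138, -0.21], TCP at [0.248, -0.601, 0.212] pointing down, gripper open.
Joint ranges: [-2.88, 2.88], [-0.31, 2.03], [-1.54, 1.56], [0.2, 2.42], [-1.41, 4.55], [0.19, 2.02], [-2.57, 2.57]. Speed limits (rad/s): [2.57, 2.57, 3.14, 3.14, 3.14, 3.14, 3.14].

### API

Orientations are given as a unit quaternion [w, x, y, z].
In Python, from bench import arm gives the robot as it stands.
- The arm moves only by the tool arm_command, never from a script. Its argument "commands" is text: rows parted by semicolons, each of 5 numbers parted by spaces: the shift along the tool's x, y, z as a fraction of full scale, then the turn about the tool's z as a fraction of full scale, then the finger opening in mm, from 0 to 91.8. A call has 1 to 10 rows; each row shifts and turns the commanded pose from where the row before left it, along the tool's axes as they then stand; what a row does not reach is not made up. Full scale, the value 1, is 0.2 m for a shift and 60 degrees for a turn. A row lasts 1/12 s, in which the tool goes at most 41.7 mm and 7.16 degrees, less where a joint would pass 70% of its speed; a pose out of reach is approached as far as the arm can. A call with a number of a shift or a turn outside -1 to 1 is refused whole. A call with a gripper value outside its range is refused whole. The fingers move at their own pace and stop on an object; the grip force is fixed at half the most. Time passes only in rows, so rows that do not move let the fingers close. It gives the time, the measured TCP pose, the force, the opening and the grip force at its end, in the units of the state.
- arm.sense(): the state, without advancing time (a new reading comes with each control period).
- arm.camera(name): name is "scene" or "side" or "wrist"; returns the picture (420x560x3 uint8, red, green, blue); there is no depth.
- arm.camera_params(name): a dict with "fx", "fy", "cx", "cy" (pixels), "k1" (the pictures are not rectified: a ray, as slopes to the right and down, at radius r is drawn at 1 + k1 r^2 times it, then the intrinsics apply), "pose" (4x4, takes a point from camera to world coordinates). Camera axes: x right, y down, z forward; pixel columns grow to the right and rows downward; lengths in m; the calibration is good to about 2 mm. A picture is of the moment at which its call begins: read the wrist's pose just before it. camera_params takes no time and is no camera call; for the wrist camera it gives the pose at the moment of the call.
- arm.sign_off(): hands the job in; it is judged then, once.
Trained networks look in the newest picture that a camera, given by its name, has taken for a name from the list of things; names that differ only in an ending like _2 or _b are one class to them, and where a whole thing is asked for, a point or a joint stands for the part that bears it (a point fixed in the world has none). Each returns a list of dicts, best first, with "confidence" (0 to 1); they miss things now and then, are a little off and sometimes report something else, mostly with a low value. They report only what shows in the picture. A call takes as long as a camera call. They do not tell look-alikes from the thing itself.
- arm.search_frame(camera, name): "location" ([column, row] as shares, 0 to 1, of the picture: columns of its width, rows of its height, amid what is visible of it).
The state is a dict: "time": time; "joint_pos": joint angles; "joint_vel": joint speeds; "joint_torque": joint torques, N m; "eef_pos": TCP position; "tcp_rot": TCP orientation; "contact_force": force on the tool from outside, world axes, zero at the start; "torque": the same for the moment, N m; "gripper_width": finger opening in m; "gripper_force": force on a finger pad.
Only numpy, scipy, OpenCV 4.12 (cv2) and the standard library are available. Lean on these libraries where they do the work, as an engineer would, in place of code of your own. Each camera call takes 0.05 s, during which the arm holds its last target. There are 200 camera calls.

## Working session

There is one attempt and no reset: what is moved stays moved. The work goes in short steps, Python scripts to look and compute and a tool call to move; the robot and the scene stay as the last step left them, time stands still between calls to the robot, and variables do not carry over. Pictures are saved under pics/ and viewed, at most 10 in all, crops included, and the job is handed in when it is done.

Besides the shell and the picture viewer there is one more tool, called after "Emit:" as name(argument=value, ...) on one line, values as JSON. arm_command: Moves the arm, as the interface text tells. Its arguments: {"type":"object","properties":{"commands":{"type":"string"}},"required":["commands"]}

```bash
mkdir -p pics; cat > h.py <<'E'
import numpy as np, cv2
from bench import arm
def ray(cam,u,v,P=None):
    p=P or arm.camera_params(cam)
    x=np.array([(u-p['cx'])/p['fx'],(v-p['cy'])/p['fy']]); d=x.copy()
    for _ in range(20): d=x/(1+p['k1']*(d@d))
    T=np.array(p['pose']); return T[:3,3],T[:3,:3]@np.array([d[0],d[1],1.])
def at(cam,u,v,z,P=None):
    o,d=ray(cam,u,v,P); return o+d*(z-o[2])/d[2]
def proj(cam,X,P=None):
    p=P or arm.camera_params(cam); T=np.array(p['pose'])
    c=T[:3,:3].T@(np.array(X)-T[:3,3]); d=c[:2]/c[2]; d=d*(1+p['k1']*(d@d))
    return np.array([p['fx']*d[0]+p['cx'],p['fy']*d[1]+p['cy']])
def tri(c1,p1,c2,p2):
    o1,d1=ray(c1,*p1);o2,d2=ray(c2,*p2)
    s=np.linalg.lstsq(np.c_[d1,-d2],o2-o1,rcond=None)[0]
    a,b=o1+s[0]*d1,o2+s[1]*d2
    return (a+b)/2,np.linalg.norm(a-b)
def shot(cam,fn=None):
    im=arm.camera(cam)
    if fn: cv2.imwrite('pics/'+fn,im[:,:,::-1])
    return im
E
python3 - <<'E'
from h import *
for c in ('scene','side'):
    shot(c,c+'.png'); p=arm.camera_params(c); print(c,np.round(p['pose'],3).tolist(),p['fx'],p['k1'])
    for n in ('bolt_table','clamp_1','tray','nut_1','moulding','tape_black','tub_orange','pocket','cross_r','cross_m','cross_l','clamp_1_seat'):
        print(n,[(round(r['confidence'],2),round(r['location'][0]*560),round(r['location'][1]*420)) for r in arm.search_frame(c,n)[:5]])
print(arm.sense()['time'])
E
```

```text
scene [[-0.8, -0.452, 0.395, -0.061], [-0.6, 0.581, -0.551, 0.811], [0.02, -0.677, -0.735, 1.127], [0.0, 0.0, 0.0, 1.0]] 533.7255614568595 -0.0661047989305866
bolt_table [(0.73, 242, 268), (0.63, 282, 224), (0.52, 318, 239), (0.51, 224, 257)]
clamp_1 [(0.91, 258, 212), (0.73, 274, 193)]
tray [(0.93, 212, 307)]
nut_1 [(0.66, 234, 319)]
moulding [(0.58, 249, 198)]
tape_black [(0.91, 298, 191), (0.29, 215, 305)]
tub_orange [(0.62, 357, 148), (0.53, 279, 224)]
pocket [(0.71, 277, 222), (0.7, 235, 319)]
cross_r [(0.81, 277, 221)]
cross_m [(0.81, 277, 221)]
cross_l [(0.81, 277, 221)]
clamp_1_seat [(0.55, 280, 202)]
side [[-0.995, -0.072, 0.069, 0.458], [-0.098, 0.578, -0.81, 0.807], [0.019, -0.813, -0.582, 0.663], [0.0, 0.0, 0.0, 1.0]] 443.4165058513578 -0.11666946727219421
bolt_table [(0.84, 335, 227), (0.73, 299, 229), (0.64, 254, 285), (0.62, 284, 294)]
clamp_1 [(0.96, 268, 204)]
tray [(0.76, 284, 343)]
nut_1 [(0.62, 322, 346), (0.55, 289, 345)]
moulding [(0.83, 235, 231)]
tape_black [(0.71, 275, 185)]
tub_orange [(0.67, 303, 143), (0.22, 235, 232)]
pocket [(0.73, 282, 239), (0.51, 246, 336)]
cross_r [(0.71, 280, 243)]
cross_m [(0.71, 280, 243)]
cross_l [(0.71, 280, 243)]
clamp_1_seat [(0.79, 272, 205), (0.75, 248, 339), (0.15, 280, 240)]
1.3
```

View pics/scene.png

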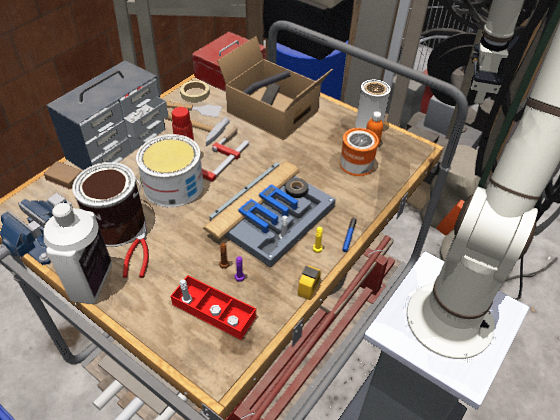

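View pics/side.png

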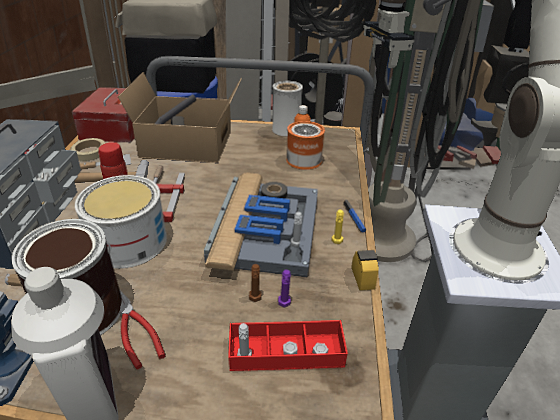

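The grey bolts stand in the plate (scene ≈(283,224), side ≈(298,228)) and in the tray's left compartment (scene ≈(184,291), side ≈(243,340)). The brown, purple and yellow ones (scene (224,255), (239,268), (318,239)) are decoys. I'll confirm in one enlarged mosaic.

```bash
python3 - <<'E'
from h import *
a=cv2.imread('pics/scene.png');b=cv2.imread('pics/side.png')
def cr(im,x,y,w,h): return cv2.resize(im[y:y+h,x:x+w],(400,300),interpolation=cv2.INTER_CUBIC)
m=np.vstack([np.hstack([cr(a,204,165,140,105),cr(b,200,172,140,105)]),np.hstack([cr(a,164,265,100,75),cr(b,220,310,132,99)])])
cv2.imwrite('pics/m.png',m)
E
```

```text
(no output)
```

View pics/m.png

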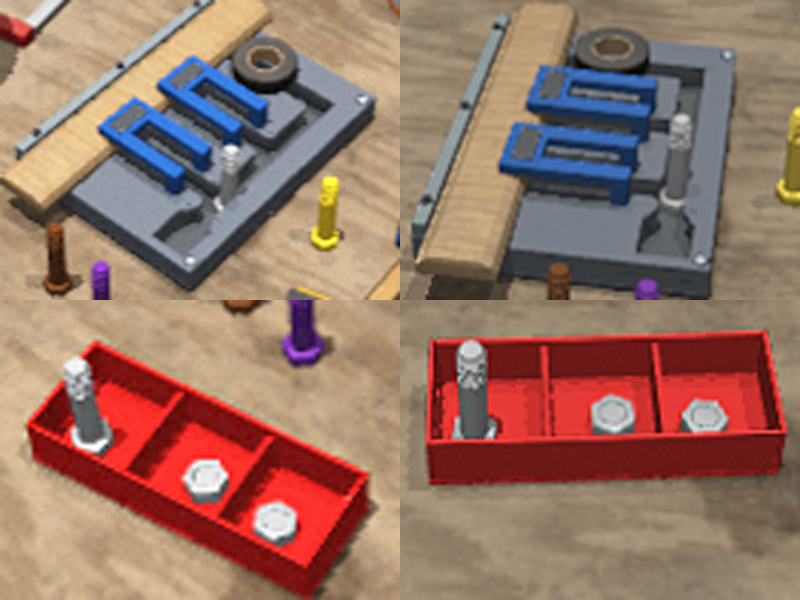

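```bash
python3 - <<'E'
from h import *
s=lambda u,v:(204+u*.35,165+v*.35); d=lambda u,v:(200+u*.35,172+v*.35)
t=lambda u,v:(164+u*.25,265+(v-300)*.25); e=lambda u,v:(220+(u-400)*.33,310+(v-300)*.33)
for n,p,q,z in [('screw-y',s(364,98),d(328,56),.031),('screw+y',s(190,260),d(298,264),.031),('clampL noseL',s(183,184),d(229,194),.06),('bolttop',s(231,148),d(281,118),.09),
 ('armL end1 top',s(175,180),d(228,185),.06),('armL end2',s(203,158),d(236,140),.06),
 ('armM end1',s(240,118),d(250,113),.06),('armM end2',s(262,100),d(253,78),.06),
 ('traybolt top',t(77,364),e(470,345),.088),('nut1',t(205,475),e(612,410),.015)]:
    r,g=tri('scene',p,'side',q); print(n,np.round(r,4),round(g,4),np.round(at('scene',*p,z)[:2],4),np.round(at('side',*q,z)[:2],4))
print(arm.camera_params('wrist'))
E
```

```text
screw-y [ 0.4396 -0.1388  0.0268] 0.0017 [ 0.4384 -0.1361] [ 0.4392 -0.1314]
screw+y [0.4539 0.1292 0.0238] 0.0025 [0.4516 0.1325] [0.4533 0.1383]
clampL noseL [0.5104 0.0665 0.032 ] 0.0027 [0.497  0.0843] [0.5073 0.1009]
bolttop [0.4739 0.0424 0.0888] 0.0002 [0.4732 0.0434] [0.4739 0.0438]
armL end1 top [0.5101 0.0793 0.0509] 0.0012 [0.5058 0.085 ] [0.509  0.0908]
armL end2 [0.5047 0.045  0.0623] 0.0087 [0.5018 0.0474] [0.5077 0.0364]
armM end1 [ 0.5033 -0.0149  0.0538] 0.0103 [ 0.5048 -0.0152] [4.997e-01 3.000e-04]
armM end2 [ 0.501  -0.0461  0.0617] 0.0005 [ 0.5021 -0.0477] [ 0.5009 -0.0481]
traybolt top [0.545  0.3505 0.085 ] 0.0024 [0.5422 0.3529] [0.5453 0.3516]
nut1 [0.4676 0.3315 0.0141] 0.0018 [0.4666 0.3327] [0.468  0.3311]
{'fx': 348.03519818785395, 'fy': 348.03519818785395, 'cx': 277.49184379266046, 'cy': 209.9920103247236, 'k1': -0.014372846314601125, 'pose': array([[ 3.80784801e-01, -8.82787010e-01, -2.75118211e-01,
         3.22789664e-01],
       [-9.24663568e-01, -3.63691160e-01, -1.12809692e-01,
        -5.71419645e-01],
       [-4.71130507e-04,  2.97348003e-01, -9.54769052e-01,
         3.84833366e-01],
       [ 0.00000000e+00,  0.00000000e+00,  0.00000000e+00,
         1.00000000e+00]])}
```

```bash
cat >> h.py <<'E'
from scipy.spatial.transform import Rotation as R
def pose():
    s=arm.sense(); w,x,y,z=s['tcp_rot']; return np.array(s['eef_pos']),R.from_quat([x,y,z,w]).as_matrix(),s
def go(target,yaw=None,pr=True):
    """tool-frame shift (full-scale) and turn to reach target; yaw = world angle of tool y axis (mod pi)"""
    p,M,s=pose(); dt=M.T@(np.array(target)-p)/.2
    cur=np.arctan2(M[1,1],M[0,1]); t=0
    if yaw is not None: t=-((yaw-cur+np.pi/2)%np.pi-np.pi/2)/np.radians(60)
    print('t',round(s['time'],2),'p',np.round(p,4),'tooly deg',round(np.degrees(cur),1),'tilt',np.round(M[:,2],3),'shift',np.round(dt,3),'turn',round(t,3),'j7',round(s['joint_pos'][6],2),'F',np.round(s['contact_force'],1))
    return dt,t
E
python3 -c "
from h import *
go([.43,.02,.25],np.radians(87)); go([.43,.02,.25],np.radians(-3))"
```

```text
t 1.3 p [ 0.2476 -0.601   0.2121] tooly deg -67.6 tilt [ 0.  0. -1.] shift [ 2.026 -2.523 -0.189] turn 0.423 j7 -0.21 F [-0.4  0.3  0.3]
t 1.3 p [ 0.2476 -0.601   0.2121] tooly deg -67.6 tilt [ 0.  0. -1.] shift [ 2.026 -2.523 -0.189] turn -1.077 j7 -0.21 F [-0.4  0.3  0.3]
```

Emit:
arm_command(commands="0 0 -0.05 0.106 91; 0 0 -0.05 0.106 91; 0 0 -0.05 0.106 91; 0 0 -0.05 0.105 91; 0.06 -0.17 0 0 91; 0.06 -0.17 0 0 91; 0.06 -0.17 0 0 91; 0.06 -0.17 0 0 91; 0.06 -0.17 0 0 91; 0.06 -0.17 0 0 91")

```text
time: 2.13
eef_pos: [0.3306, -0.3994, 0.2523]
tcp_rot: [0.0, 1.0, -0.026, 0.0]
contact_force: [0.7, -0.2, -0.1]
gripper_width: 0.0912
gripper_force: 0.0
```

Emit:
arm_command(commands="0.06 -0.17 0 0 91; 0.06 -0.17 0 0 91; 0.06 -0.17 0 0 91; 0.06 -0.17 0 0 91; 0.06 -0.17 0 0 91; 0.06 -0.17 0 0 91; 0.06 -0.17 0 0 91; 0.06 -0.17 0 0 91; 0.06 -0.17 0 0 91; 0 0 0 0 91")

```text
time: 2.97
eef_pos: [0.4566, -0.0931, 0.2531]
tcp_rot: [-0.001, 1.0, -0.021, 0.002]
contact_force: [-0.3, 0.4, 0.2]
gripper_width: 0.0912
gripper_force: 0.0
```

```bash
python3 -c "
from h import *
shot('wrist','w1.png'); go([.5,.02,.25],np.radians(87))
for n in ('bolt_table','clamp_1','clamp_1_seat','tape_black'): print(n,[(round(r['confidence'],2),round(r['location'][0]*560),round(r['location'][1]*420)) for r in arm.search_frame('wrist',n)[:5]])"
```

```text
t 3.02 p [ 0.4554 -0.0968  0.2527] tooly deg -92.5 tilt [ 0.002  0.001 -1.   ] shift [ 0.197 -0.593  0.015] turn 0.008 j7 -1.56 F [-0.7 -1.1 -0.7]
bolt_table [(0.9, 150, 168), (0.88, 192, 236), (0.78, 13, 105), (0.76, 19, 161), (0.39, 117, 71)]
clamp_1 [(0.94, 208, 74), (0.94, 118, 78)]
clamp_1_seat [(0.69, 208, 71)]
tape_black [(0.66, 296, 85), (0.63, 152, 168)]
```

View pics/w1.png

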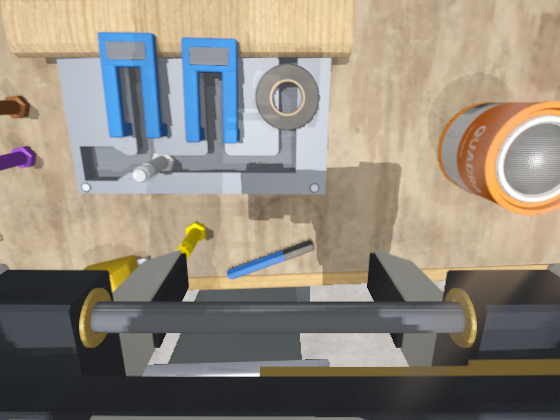

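```bash
python3 - <<'E'
from h import *
c='wrist'
im=cv2.imread('pics/w1.png')[20:205,50:345]
cv2.imwrite('pics/w1c.png',cv2.resize(im,(797,500),interpolation=cv2.INTER_CUBIC))
for n,u,v,z in [('screw+',86,187,.031),('screw-',315,188,.031),('bolttop',140,173,.09)]: print(n,np.round(at(c,u,v,z),4))
E
```

```text
screw+ [0.4522 0.1201 0.031 ]
screw- [ 0.4363 -0.1464  0.031 ]
bolttop [0.4755 0.0297 0.09  ]
```

View pics/w1c.png

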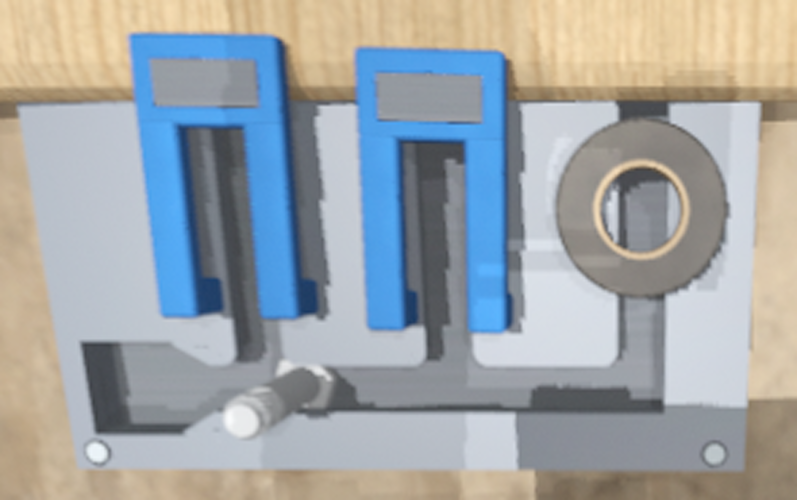

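```bash
cat > meas.py <<'E'
from h import *
shot('wrist'); P0=arm.camera_params('wrist'); im=shot('wrist','w2.png'); P=arm.camera_params('wrist')
print(np.abs(np.array(P['pose'])-P0['pose']).max())
a=cv2.imread('pics/w1.png',0); b=cv2.cvtColor(im,cv2.COLOR_RGB2GRAY)
k=295/797
F=[('screw+',98,452,.031),('screw-',714,454,.031),('bolttop',242,418,.09),
('L armL out end',163,316,.06),('L gap L end',197,318,.06),('L gap R end',260,318,.06),('L armR out end',300,318,.06),('L closed L',180,126,.06),('L closed R',243,126,.06),('L noseL',131,36,.06),('L noseR',284,38,.06),
('M armL out end',370,328,.06),('M gap L end',405,328,.06),('M gap R end',472,330,.06),('M armR out end',507,330,.06),('M closed L',400,140,.06),('M closed R',465,140,.06),('M noseL',356,49,.06),('M noseR',505,52,.06),
('slotM L',428,352,.031),('slotM R',472,352,.031),('slotL L',236,352,.031),('slotR L',620,352,.031),('slotR end R',663,408,.031)]
pts=np.array([[50+u*k,20+v*k] for _,u,v,_ in F],np.float32)[:,None]
q,st,er=cv2.calcOpticalFlowPyrLK(a,b,pts,None,winSize=(25,25),maxLevel=3)
d=(q-pts)[:,0]; print('median flow',np.median(d,0))
for f,x,s,dd in zip(F,q[:,0],st,d): print(f[0],s,np.round(dd,1),np.round(at('wrist',x[0],x[1],f[3],P)[:2],4))
go([.5,0,.25],np.radians(87))
E
python3 meas.py
```

```text
0.00012549301628469664
median flow [-11.569351   -2.3089743]
screw+ [1] [-10.5  -0.3] [0.453 0.132]
screw- [1] [-9.3 -3.4] [ 0.4409 -0.1348]
bolttop [1] [-12.   -1.3] [0.4759 0.042 ]
L armL out end [1] [-12.4  -1. ] [0.5113 0.079 ]
L gap L end [1] [-11.8  -1.2] [0.51   0.0655]
L gap R end [1] [-11.3  -1.5] [0.5088 0.0407]
L armR out end [1] [-11.3  -1.6] [0.5081 0.0254]
L closed L [1] [-13.6  -2. ] [0.5788 0.0601]
L closed R [1] [-13.5  -1.9] [0.5774 0.0371]
L noseL [1] [-14.9  -2.4] [0.6096 0.0727]
L noseR [1] [-14.1  -2.8] [0.606  0.0179]
M armL out end [1] [-11.8  -2.1] [ 5.033e-01 -4.000e-04]
M gap L end [1] [-11.1  -2.2] [ 0.5026 -0.0146]
M gap R end [1] [-10.6  -2.6] [ 0.5008 -0.0406]
M armR out end [1] [-10.8  -2.7] [ 0.5001 -0.0538]
M closed L [1] [-13.   -3.1] [ 0.5704 -0.0196]
M closed R [1] [-12.5  -3.2] [ 0.5691 -0.0436]
M noseL [1] [-14.1  -3.3] [ 0.6014 -0.007 ]
M noseR [1] [-13.3  -4. ] [ 0.5979 -0.0602]
slotM L [1] [-10.7  -2.2] [ 0.4897 -0.0158]
slotM R [1] [-10.1  -2.6] [ 0.4891 -0.0349]
slotL L [1] [-11.1  -1.1] [0.4931 0.0649]
slotR L [1] [-10.4  -2.6] [ 0.4857 -0.096 ]
slotR end R [1] [-9.8 -2.9] [ 0.4615 -0.1134]
t 3.32 p [ 0.4535 -0.1026  0.252 ] tooly deg -93.2 tilt [-0. -0. -1.] shift [ 0.204 -0.525  0.01 ] turn -0.003 j7 -1.56 F [ 0.7 -0.8  0.3]
```

Emit:
arm_command(commands="0.0165 -0.182 0 -0.007 91; 0.0165 -0.182 0 0 91; 0.0165 -0.182 0 0 91; 0.0165 -0.182 0 0 91; 0 0 0.17 0 91; 0 0 0.17 0 91; 0 0 0.17 0 91; 0 0 0.17 0 91; 0 0 0.14 0 91; 0 0 0.045 0 91")

```text
time: 4.15
eef_pos: [0.4708, 0.0422, 0.0753]
tcp_rot: [0.0, 1.0, -0.023, -0.003]
contact_force: [-0.3, -0.5, -0.5]
gripper_width: 0.0909
gripper_force: 0.0
```

Emit:
arm_command(commands="0 0 0 0 91; 0 0 0 0 91; 0 0 0 0 91")

```text
time: 4.4
eef_pos: [0.4756, 0.0437, 0.0808]
tcp_rot: [-0.0, 1.0, -0.023, 0.001]
contact_force: [-1.2, -0.7, -0.3]
gripper_width: 0.0912
gripper_force: 0.0
```

```bash
python3 - <<'E'
from h import *
shot('wrist','w3.png'); go([.475,.042,.079],np.radians(87.2))
print(proj('wrist',[.475,.042,.09]))
E
```

```text
t 4.45 p [0.4757 0.0437 0.081 ] tooly deg -92.6 tilt [ 0.004 -0.    -1.   ] shift [-0.003  0.009  0.01 ] turn 0.003 j7 -2.14 F [ 0.9  0.4 -0.9]
[278.70885684 266.83394796]
```

View pics/w3.png

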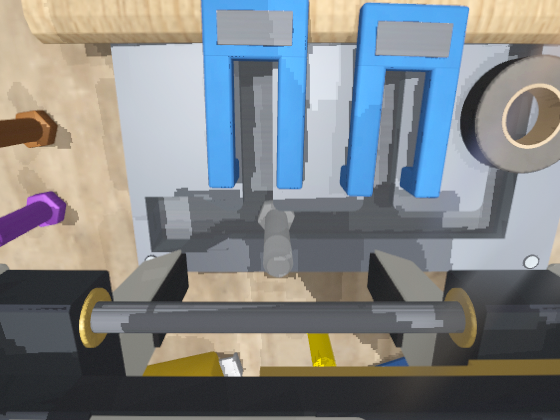

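The bolt's top at (277,268) sits between the fingers, as predicted (279,267), so I'll close.

Emit:
arm_command(commands="-0.003 0.008 0.008 0 10; 0 0 0 0 10; 0 0 0 0 10; 0 0 0 0 10; 0 0 0 0 10; 0 0 0 0 10; 0 0 0 0 10; 0 0 0 0 10")

```text
time: 5.12
eef_pos: [0.4732, 0.0422, 0.0775]
tcp_rot: [-0.0, 1.0, -0.022, -0.0]
contact_force: [0.7, 0.7, -0.2]
gripper_width: 0.0424
gripper_force: 0.0
```

```bash
python3 - <<'E'
from h import *
s=arm.sense(); print(s['gripper_width'],s['gripper_force'])
go([.475,.042,.079],np.radians(87.2))
E
```

```text
0.04235016629506857 0.0
t 5.12 p [0.4732 0.0422 0.0775] tooly deg -92.6 tilt [-0.  0. -1.] shift [ 0.009  0.001 -0.007] turn 0.004 j7 -2.13 F [ 0.7  0.7 -0.2]
```

Emit:
arm_command(commands="0.008 0 -0.007 0 10; 0 0 0 0 10; 0 0 0 0 10; 0 0 0 0 10; 0 0 0 0 10; 0 0 0 0 10; 0 0 0 0 10")

```text
time: 5.7
eef_pos: [0.4748, 0.0421, 0.0789]
tcp_rot: [0.0, 1.0, -0.022, -0.0]
contact_force: [-0.8, 0.1, 0.0]
gripper_width: 0.0102
gripper_force: 0.0
```

```bash
python3 - <<'E'
from h import *
shot('wrist','w4.png')
s=arm.sense(); print(s['gripper_width'],s['gripper_force'])
p,M,_=pose()
g=p-.0
yh=np.array([.0488,.9988]);xh=np.array([.9988,-.0488]);O=xh*.5475+yh*.0187
print('plate xy',(p[:2]-O)@xh,(p[:2]-O)@yh)
go([*(p[:2]+yh*(-.02-(p[:2]-O)@yh)),.0805],np.radians(87.2))
E
```

```text
0.010177274672704708 0.0
plate xy -0.07525773683929894 0.046542590662878504
t 5.75 p [0.4749 0.0421 0.0789] tooly deg -92.6 tilt [ 0. -0. -1.] shift [-0.001  0.333 -0.008] turn 0.004 j7 -2.13 F [-0.4 -0.1  0.1]
```

View pics/w4.png

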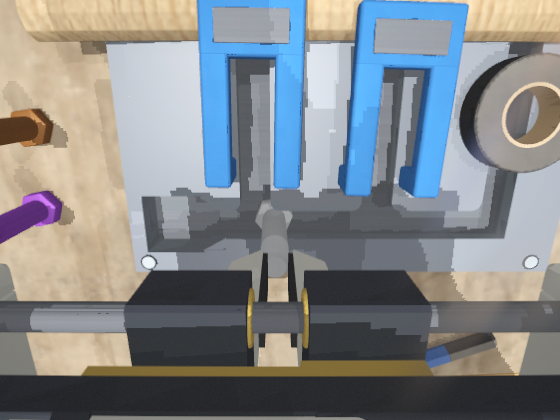

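```bash
python3 - <<'E'
from h import *
for c in('scene','side'): shot(c,c+'2.png'); print([(round(r['confidence'],2),round(r['location'][0]*560),round(r['location'][1]*420)) for r in arm.search_frame(c,'bolt_table')])
E
```

```text
[(0.68, 220, 258), (0.66, 319, 238), (0.58, 285, 227), (0.54, 241, 267)]
[(0.86, 254, 284), (0.73, 297, 232), (0.73, 338, 230), (0.64, 286, 293)]
```

```bash
python3 - <<'E'
from h import *
p,M,s=pose(); print(arm.tcp_to_tips, p)
for dz in (-.03,-.005,.014):
  for x in (-.0095,.0095):
    print(dz,x,[np.round(proj('wrist',p+M@np.array([x,y,dz]))).tolist() for y in (-.005,.005)])
print('bolt top',proj('wrist',[.4755,.042,.09]),'side',proj('side',[.4755,.042,.09]),proj('scene',[.4755,.042,.09]))
print('tips side',proj('side',p+M@[0,0,.014]),proj('scene',p+M@[0,0,.014]))
a=cv2.imread('pics/scene2.png')[175:275,230:350];b=cv2.imread('pics/side2.png')[175:275,240:360]
cv2.imwrite('pics/m2.png',cv2.resize(np.hstack([a,b]),(792,330),interpolation=cv2.INTER_CUBIC))
E
```

```text
0.014 [0.47485888 0.04212028 0.07893379]
-0.03 -0.0095 [[265.0, 304.0], [286.0, 304.0]]
-0.03 0.0095 [[264.0, 268.0], [286.0, 268.0]]
-0.005 -0.0095 [[266.0, 278.0], [285.0, 278.0]]
-0.005 0.0095 [[266.0, 246.0], [285.0, 246.0]]
0.014 -0.0095 [[267.0, 263.0], [284.0, 263.0]]
0.014 0.0095 [[267.0, 233.0], [284.0, 233.0]]
bolt top [275.54539315 266.39617623] side [297.66575707 212.7324226 ] [284.44997274 216.07866189]
tips side [297.41366109 221.9450758 ] [284.37462363 222.54374164]
```

View pics/m2.png

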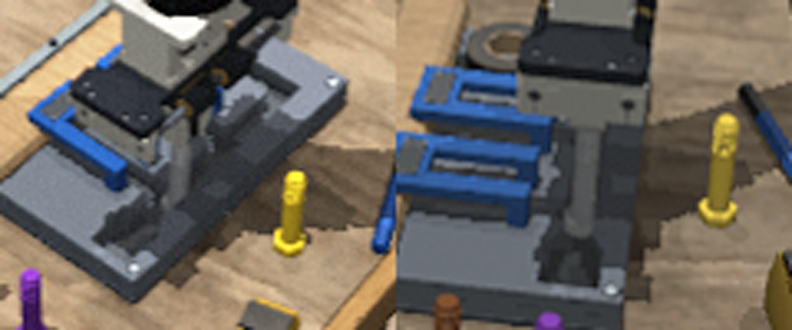

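The fingers closed to 10 mm with no contact. In the side view their tips end at about the bolt's top (crop (586,124)), so they are really about 25 mm higher than nominal. I'll open, go 24 mm lower (safe above the plate either way) and close again.

Emit:
arm_command(commands="0 0 0 0 45; 0 0 0 0 45; 0 0 0 0 45; 0 0 0 0 45; 0 0 0 0 45; 0 0 0 0 45; 0 0 0.03 0 45; 0 0 0.03 0 45; 0 0 0.03 0 45; 0 0 0.03 0 45")

```text
time: 6.78
eef_pos: [0.4745, 0.042, 0.054]
tcp_rot: [0.0, 1.0, -0.022, -0.0]
contact_force: [0.3, -0.9, 0.2]
gripper_width: 0.0453
gripper_force: 0.0
```

Emit:
arm_command(commands="0 0 0 0 8; 0 0 0 0 8; 0 0 0 0 8; 0 0 0 0 8; 0 0 0 0 8; 0 0 0 0 8; 0 0 0 0 8; 0 0 0 0 8")

```text
time: 7.45
eef_pos: [0.4749, 0.0421, 0.055]
tcp_rot: [0.0, 1.0, -0.022, 0.0]
contact_force: [0.0, -0.2, 0.8]
gripper_width: 0.0149
gripper_force: 29.9
```

```bash
python3 - <<'E'
from h import *
s=arm.sense(); print(s['gripper_width'],s['gripper_force'])
shot('wrist','w5.png');shot('side','side3.png')
go([.475,.042,.055],np.radians(87.2))
b=cv2.imread('pics/side3.png')[165:255,230:350]; a=cv2.imread('pics/w5.png')[140:320,160:400]
cv2.imwrite('pics/m3.png',np.hstack([cv2.resize(a,(400,300)),cv2.resize(b,(400,300),interpolation=cv2.INTER_CUBIC)]))
E
```

```text
0.01491942203339027 29.87346053123474
t 7.55 p [0.4749 0.0421 0.055 ] tooly deg -92.6 tilt [ 0. -0. -1.] shift [0. 0. 0.] turn 0.004 j7 -2.17 F [-0.5  0.7  0.3]
```

View pics/m3.png

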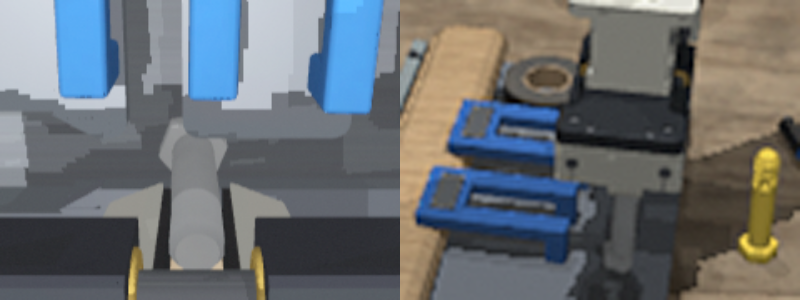

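```bash
python3 - <<'E'
from h import *
p,M,s=pose()
for z in (.036,.041,.05,.06,.07,.08,.09): print(z,[np.round(proj('wrist',[p[0]+dx,p[1]+.008,z])).tolist() for dx in (.0095,-.0095)])
im=cv2.imread('pics/w5.png'); c=cv2.resize(im[195:315,200:360],(800,600),interpolation=cv2.INTER_NEAREST); cv2.imwrite('pics/c5.png',c)
E
```

```text
0.036 [[261.0, 230.0], [263.0, 260.0]]
0.041 [[261.0, 233.0], [263.0, 263.0]]
0.05 [[260.0, 239.0], [262.0, 270.0]]
0.06 [[259.0, 246.0], [261.0, 279.0]]
0.07 [[258.0, 254.0], [261.0, 288.0]]
0.08 [[257.0, 263.0], [260.0, 299.0]]
0.09 [[256.0, 273.0], [259.0, 311.0]]
```

View pics/c5.png

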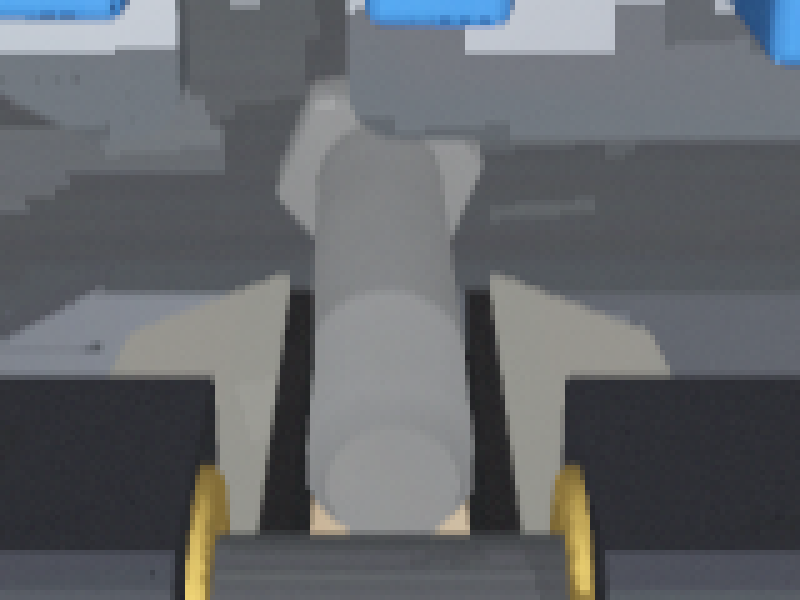

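Bolt gripped (14.9 mm, 30 N), and the tips are at z≈0.067, above the clamps' 0.060. I'll lift slightly and slide towards the middle slot, watching the force.

Emit:
arm_command(commands="0 0 -0.008 0 8; 0 0.04 0 0 8; 0 0.04 0 0 8; 0 0.04 0 0 8; 0 0.04 0 0 8; 0 0.04 0 0 8; 0 0.04 0 0 8; 0 0.04 0 0 8; 0 0.04 0 0 8; 0 0.013 0 0 8")

```text
time: 8.38
eef_pos: [0.4717, -0.0263, 0.0564]
tcp_rot: [0.0, 1.0, -0.023, -0.0]
contact_force: [0.3, 0.4, -0.8]
gripper_width: 0.0152
gripper_force: 29.9
```

```bash
python3 - <<'E'
from h import *
im=shot('wrist','w6.png')
p,M,s=pose(); print(s['gripper_width'],s['gripper_force'])
go([.4716,-.0243,.0565],np.radians(87.2))
print('seat',end=' ');go([.5578,-.031,.0565],np.radians(87.2))
print(proj('wrist',[.5017,-.0276,.06]),proj('wrist',[.5698,-.0316,.06]))
cv2.imwrite('pics/c6.png',cv2.imread('pics/w6.png')[0:320,130:500])
E
```

```text
0.015256135982396071 29.866495728492737
t 8.43 p [ 0.4717 -0.0262  0.0564] tooly deg -92.7 tilt [-0.    -0.001 -1.   ] shift [-0.001 -0.009 -0.   ] turn 0.002 j7 -2.02 F [-0.4 -0.7 -1.7]
seat t 8.43 p [ 0.4717 -0.0262  0.0564] tooly deg -92.7 tilt [-0.    -0.001 -1.   ] shift [ 0.431  0.004 -0.001] turn 0.002 j7 -2.02 F [-0.4 -0.7 -1.7]
[275.36198912 207.35924255] [276.84383091  62.51456396]
```

View pics/c6.png

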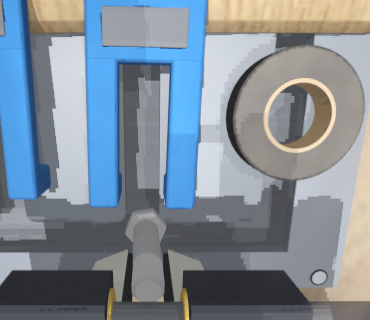

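Emit:
arm_command(commands="0 -0.008 0 -0.002 8; 0.03 0 0 0 8; 0.03 0 0 0 8; 0.03 0 0 0 8; 0 0 0 0 8")

```text
time: 8.85
eef_pos: [0.4922, -0.0231, 0.0568]
tcp_rot: [-0.0, 1.0, -0.021, 0.001]
contact_force: [0.3, 0.1, -1.1]
gripper_width: 0.0154
gripper_force: 29.9
```

```bash
python3 - <<'E'
from h import *
s=arm.sense(); print(s['gripper_width'],s['gripper_force'])
go([.5578,-.029,.0565],np.radians(87.2))
E
```

```text
0.015379870904378099 29.86638844013214
t 8.85 p [ 0.4922 -0.0231  0.0568] tooly deg -92.4 tilt [ 0.002  0.001 -1.   ] shift [0.329 0.016 0.002] turn 0.006 j7 -2.02 F [ 0.3  0.1 -1.1]
```

Emit:
arm_command(commands="0 0 0 0.004 8; 0 0 0 0 8")

```text
time: 9.02
eef_pos: [0.4898, -0.0233, 0.0564]
tcp_rot: [-0.0, 1.0, -0.023, -0.0]
contact_force: [-0.0, -0.2, -1.3]
gripper_width: 0.0152
gripper_force: 29.9
```

```bash
python3 - <<'E'
from h import *
go([.5578,-.029,.0565],np.radians(87.2))
E
```

```text
t 9.02 p [ 0.4898 -0.0233  0.0564] tooly deg -92.7 tilt [-0.  0. -1.] shift [ 0.341  0.013 -0.001] turn 0.002 j7 -2.03 F [-0.  -0.2 -1.3]
```

Emit:
arm_command(commands="0 0.008 0 0 8; 0.03 0.001 0 0 8; 0.03 0.001 0 0 8; 0.03 0 0 0 8; 0.03 0 0 0 8; 0.03 0 0 0 8; 0.03 0 0 0 8; 0.03 0 0 0 8; 0 0 0 0 8; 0 0 0 0 8")

```text
time: 9.85
eef_pos: [0.532, -0.0274, 0.0564]
tcp_rot: [-0.0, 1.0, -0.023, -0.0]
contact_force: [0.0, 0.2, -1.9]
gripper_width: 0.0153
gripper_force: 29.9
```

```bash
python3 - <<'E'
from h import *
s=arm.sense(); print(s['gripper_width'],s['gripper_force'])
go([.5578,-.029,.0565],np.radians(87.2))
E
```

```text
0.01525028893098357 29.866419732570648
t 9.85 p [ 0.532  -0.0274  0.0564] tooly deg -92.7 tilt [-0.  0. -1.] shift [ 0.129  0.002 -0.   ] turn 0.002 j7 -2.02 F [ 0.   0.2 -1.9]
```

Emit:
arm_command(commands="0.03 0 0 0 8; 0.03 0 0 0 8; 0.03 0 0 0 8; 0.02 0 0 0 8; 0.015 0 0 0 8; 0 0 0.007 0 8; 0 0 0 0 8; 0 0 0 0 8")

```text
time: 10.52
eef_pos: [0.5567, -0.0286, 0.0551]
tcp_rot: [-0.0, 1.0, -0.023, -0.0]
contact_force: [0.6, 0.4, -1.2]
gripper_width: 0.0152
gripper_force: 29.9
```

```bash
python3 - <<'E'
from h import *
s=arm.sense(); print(s['gripper_width'],s['gripper_force'])
go([.5578,-.029,.055],np.radians(87.2))
E
```

```text
0.015170358239217545 29.867765307426453
t 10.52 p [ 0.5567 -0.0286  0.0551] tooly deg -92.7 tilt [-0.  0. -1.] shift [0.006 0.002 0.001] turn 0.002 j7 -2.01 F [ 0.6  0.4 -1.2]
```

Emit:
arm_command(commands="0 0 0 0 60; 0 0 0 0 60; 0 0 0 0 60; 0 0 0 0 60; 0 0 0 0 60; 0 0 0 0 60; 0 0 0 0 60; 0 0 0 0 60; 0 0 -0.05 0 60; 0 0 -0.15 0 60")

```text
time: 11.35
eef_pos: [0.5533, -0.0289, 0.0924]
tcp_rot: [-0.0, 1.0, -0.023, -0.004]
contact_force: [0.2, -0.1, -0.0]
gripper_width: 0.0601
gripper_force: 0.0
```

Emit:
arm_command(commands="0 0 -0.1 -0.115 80; 0 0 -0.1 -0.115 80; 0 0 -0.1 -0.115 80; 0 0 -0.1 -0.115 80; 0 0 -0.1 -0.115 80; 0 0 0 -0.115 80; 0 0 0 -0.115 80; 0 0 0 -0.115 80; 0 0 0 -0.115 80; 0 0 0 -0.115 80")

```text
time: 12.18
eef_pos: [0.5568, -0.0289, 0.196]
tcp_rot: [0.0, 0.836, 0.549, 0.0]
contact_force: [-0.6, -0.2, -0.2]
gripper_width: 0.0799
gripper_force: 0.0
```

Emit:
arm_command(commands="0 0 0 -0.115 80; 0 0 0 -0.115 80; 0 0 0 -0.115 80; 0 0 0 0 80; 0 0 0 0 80")

```text
time: 12.6
eef_pos: [0.5568, -0.0288, 0.1955]
tcp_rot: [-0.0, 0.727, 0.687, 0.0]
contact_force: [-0.3, 0.9, 0.5]
gripper_width: 0.0799
gripper_force: 0.0
```

```bash
python3 - <<'E'
from h import *
go([.545,.26,.20],np.radians(-2.8))
for c in('wrist','side','scene'):
    shot(c,c+'7.png')
    for n in ('bolt_table','clamp_1_seat','tray','nut_1','clamp_1'):print(c,n,[(round(r['confidence'],2),round(r['location'][0]*560),round(r['location'][1]*420)) for r in arm.search_frame(c,n)])
for X in ([.5567,-.0286,.09],[.5567,-.0286,.05]): print([np.round(proj(c,X)) for c in('wrist','side','scene')])
E
```

```text
t 12.6 p [ 0.5568 -0.0288  0.1955] tooly deg -3.2 tilt [ 0.  0. -1.] shift [ 1.438 -0.139 -0.022] turn -0.007 j7 -0.51 F [-0.3  0.9  0.5]
wrist bolt_table [(0.94, 91, 151), (0.71, 278, 192), (0.62, 267, 269)]
wrist clamp_1_seat [(0.95, 289, 191), (0.23, 276, 193)]
wrist tray []
wrist nut_1 [(0.22, 299, 93)]
wrist clamp_1 [(0.91, 297, 96), (0.68, 291, 195), (0.19, 220, 119)]
side bolt_table [(0.69, 286, 293), (0.62, 285, 243), (0.59, 254, 285), (0.58, 339, 230)]
side clamp_1_seat [(0.89, 273, 206), (0.72, 260, 223)]
side tray [(0.65, 285, 340)]
side nut_1 [(0.64, 323, 345), (0.54, 288, 347)]
side clamp_1 [(0.7, 272, 209), (0.69, 258, 223), (0.18, 233, 232)]
scene bolt_table [(0.72, 318, 238), (0.61, 274, 191), (0.57, 298, 186), (0.53, 242, 268), (0.52, 226, 257)]
scene clamp_1_seat [(0.74, 277, 200)]
scene tray [(0.82, 214, 305)]
scene nut_1 [(0.59, 215, 310), (0.58, 233, 322), (0.18, 246, 200)]
scene clamp_1 [(0.81, 279, 203), (0.64, 254, 217)]
[array([277., 202.]), array([264., 192.]), array([276., 188.])]
[array([277., 190.]), array([264., 206.]), array([276., 198.])]
```

Emit:
arm_command(commands="0.18 -0.0155 0 0 80; 0.18 -0.0155 0 0 80; 0.18 -0.0155 0 0 80; 0.18 -0.0155 0 0 80; 0.18 -0.0155 0 0 80; 0.18 -0.0155 0 0 80; 0.18 -0.0155 0 0 80; 0.18 -0.0155 0 0 80; 0.18 -0.0155 0 0 80; 0 0 0 0 80")

```text
time: 14.33
eef_pos: [0.5421, 0.3065, 0.1962]
tcp_rot: [-0.003, 0.722, 0.692, 0.002]
contact_force: [-1.3, 1.5, 0.1]
gripper_width: 0.0801
gripper_force: 0.0
```

Emit:
arm_command(commands="0 0 0 0 80; 0 0 0 0 80; 0 0 0 0 80")

```text
time: 14.58
eef_pos: [0.5464, 0.2945, 0.1947]
tcp_rot: [0.0, 0.726, 0.688, -0.001]
contact_force: [0.1, 0.5, -0.2]
gripper_width: 0.08
gripper_force: 0.0
```

```bash
python3 - <<'E'
from h import *
go([.545,.3505,.20],np.radians(-2.8))
P=arm.camera_params('wrist'); im=shot('wrist','w8.png')
for n in ('bolt_table','tray','nut_1'):print(n,[(round(r['confidence'],2),round(r['location'][0]*560),round(r['location'][1]*420)) for r in arm.search_frame('wrist',n)])
for z in (.088,.05,.009): print(z,np.round(proj('wrist',[.545,.3505,z],P)))
# grey low-saturation blob within red tray
hsv=cv2.cvtColor(im,cv2.COLOR_RGB2HSV); u,v=proj('wrist',[.545,.3505,.05],P).astype(int)
red=((hsv[...,0]<8)|(hsv[...,0]>172))&(hsv[...,1]>150)
ys,xs=np.nonzero(red); print('red bbox',xs.min(),xs.max(),ys.min(),ys.max())
g=((hsv[...,1]<45)).astype(np.uint8); n,l,st,ce=cv2.connectedComponentsWithStats(g)
for i in range(1,n):
    x,y,w,h,a=st[i]
    if a>150 and abs(ce[i][0]-u)<150 and abs(ce[i][1]-v)<150: print(st[i],np.round(ce[i]))
E
```

```text
t 14.58 p [0.5464 0.2945 0.1947] tooly deg -3.1 tilt [-0.    -0.001 -1.   ] shift [ 0.279 -0.022 -0.027] turn -0.005 j7 -1.05 F [ 0.1  0.5 -0.2]
bolt_table [(0.65, 226, 264), (0.65, 281, 267)]
tray [(0.75, 207, 160), (0.71, 258, 353)]
nut_1 [(0.55, 144, 153)]
0.088 [271. 133.]
0.05 [272. 129.]
0.009 [273. 126.]
red bbox 87 559 63 208
[262 113  25  28 516] [274. 127.]
[186 137  27  26 514] [199. 149.]
[134 143  29  25 545] [148. 155.]
```

Emit:
arm_command(commands="0.14 -0.0085 0 0.005 80; 0.14 -0.0085 0 0 80; 0 0 0.15 0 80; 0 0 0.15 0 80; 0 0 0.15 0 80; 0 0 0.13 0 80; 0 0 0.08 0 80; 0 0 0.043 0 80; 0 0 0 0 80; 0 0 0 0 80")

```text
time: 15.62
eef_pos: [0.546, 0.3527, 0.0553]
tcp_rot: [-0.0, 0.727, 0.686, 0.0]
contact_force: [-0.1, 0.2, 0.1]
gripper_width: 0.0802
gripper_force: 0.0
```

```bash
python3 - <<'E'
from h import *
go([.546,.3507,.054],np.radians(-2.8))
P=arm.camera_params('wrist'); im=shot('wrist','w9.png')
for z in (.088,.05,.014): print(z,np.round(proj('wrist',[.546,.3507,z],P)))
hsv=cv2.cvtColor(im,cv2.COLOR_RGB2HSV)
for v in range(150,300,10):
    row=hsv[v,200:360]; g=np.nonzero((row[:,1]<45)&(row[:,2]>70))[0]+200
    r=np.split(g,np.nonzero(np.diff(g)>1)[0]+1) if len(g) else []
    print(v,[(a[0],a[-1]) for a in r if len(a)>5])
E
```

```text
t 15.62 p [0.546  0.3527 0.0553] tooly deg -3.3 tilt [ 0.     0.001 -1.   ] shift [-0.01   0.001  0.007] turn -0.009 j7 -1.21 F [-0.1  0.2  0.1]
0.088 [277. 290.]
0.05 [277. 255.]
0.014 [277. 232.]
150 []
160 []
170 []
180 []
190 []
200 []
210 []
220 [(np.int64(261), np.int64(294))]
230 [(np.int64(260), np.int64(295))]
240 [(np.int64(261), np.int64(295))]
250 [(np.int64(264), np.int64(291))]
260 [(np.int64(263), np.int64(292))]
270 [(np.int64(262), np.int64(292))]
280 [(np.int64(261), np.int64(293))]
290 [(np.int64(263), np.int64(291))]
```

Emit:
arm_command(commands="-0.008 0 0.006 -0.005 8; 0 0 0 0 8; 0 0 0 0 8; 0 0 0 0 8; 0 0 0 0 8; 0 0 0 0 8; 0 0 0 0 8; 0 0 0 0 8; 0 0 0 0 8; 0 0 0 0 8")

```text
time: 16.5
eef_pos: [0.5453, 0.3508, 0.0533]
tcp_rot: [-0.0, 0.725, 0.688, -0.0]
contact_force: [0.4, 0.0, -0.2]
gripper_width: 0.0182
gripper_force: 0.0
```

Emit:
arm_command(commands="0 0 0 0 8; 0 0 0 0 8; 0 0 0 0 8; 0 0 0 0 8; 0 0 0 0 8")

```text
time: 16.92
eef_pos: [0.5453, 0.3508, 0.0533]
tcp_rot: [-0.0, 0.725, 0.688, -0.0]
contact_force: [-1.1, -0.1, -0.3]
gripper_width: 0.0151
gripper_force: 30.0
```

Emit:
arm_command(commands="0 0 -0.06 0 8; 0 0 -0.14 0 8; 0 0 -0.15 0 8; 0 0 -0.15 0 8; 0 0 -0.15 0 8; 0 0 0 0 8; -0.15 -0.034 0 0 8; -0.15 -0.034 0 0 8; -0.15 -0.034 0 0 8; -0.15 -0.034 0 0 8")

```text
time: 17.75
eef_pos: [0.5111, 0.2313, 0.1835]
tcp_rot: [0.0, 0.725, 0.689, -0.0]
contact_force: [0.0, -0.2, -1.7]
gripper_width: 0.0151
gripper_force: 30.0
```

Emit:
arm_command(commands="-0.15 -0.034 0 0 8; -0.15 -0.034 0 0 8; -0.15 -0.034 0 0 8; -0.15 -0.034 0 0 8; 0 0 0 0 8; 0 0 0 0 8; 0 0 0 0 8; 0 0 0 0 8")

```text
time: 18.42
eef_pos: [0.4788, 0.1154, 0.1839]
tcp_rot: [0.0, 0.725, 0.689, 0.001]
contact_force: [0.9, -0.4, -1.0]
gripper_width: 0.0151
gripper_force: 30.0
```

```bash
python3 - <<'E'
from h import *
s=arm.sense(); print(s['gripper_width'],s['gripper_force'])
go([.4779,.1105,.10],np.radians(-2.8))
P=arm.camera_params('wrist'); im=shot('wrist','w10.png')
for n in ('pocket','bolt_table','clamp_1'):print(n,[(round(r['confidence'],2),round(r['location'][0]*560),round(r['location'][1]*420)) for r in arm.search_frame('wrist',n)])
print('pocket pred',proj('wrist',[.4779,.1105,.006],P))
# rectify plate top plane to 1mm/px over x .42-.50, y .02-.15 and print brightness profiles
g=cv2.cvtColor(im,cv2.COLOR_RGB2GRAY)
yh=np.array([.0488,.9988]);xh=np.array([.9988,-.0488])
def prof(X,Y,z=.031):
    uv=np.array([proj('wrist',[*(xh*a+yh*b),z],P) for a,b in zip(X,Y)],np.float32)
    return cv2.remap(g,uv[:,0].reshape(1,-1),uv[:,1].reshape(1,-1),cv2.INTER_LINEAR)[0]
for yy in (.095,.11,.125,.1337,.145):
    X=np.arange(.430,.515,.002); print('y',yy,prof(X,X*0+yy).tolist())
for xx in (.46,.472,.485):
    Y=np.arange(.09,.17,.002); print('x',xx,prof(Y*0+xx,Y).tolist())
E
```

```text
0.015128108047402333 29.989957809448242
t 18.42 p [0.4788 0.1154 0.1839] tooly deg -2.9 tilt [ 0.001  0.001 -1.   ] shift [-0.025 -0.004  0.419] turn -0.001 j7 -0.78 F [ 0.9 -0.4 -1. ]
pocket [(0.97, 330, 210)]
bolt_table [(0.93, 283, 79), (0.76, 351, 78), (0.52, 194, 266), (0.33, 331, 209)]
clamp_1 [(0.97, 383, 243), (0.17, 275, 250)]
pocket pred [276.23024256 187.51784298]
y 0.095 [133, 124, 112, 107, 98, 141, 147, 147, 146, 146, 146, 146, 145, 135, 140, 138, 115, 118, 120, 121, 121, 121, 121, 121, 121, 121, 119, 118, 124, 138, 137, 123, 141, 183, 183, 183, 180, 174, 92, 59, 74, 110, 113]
y 0.11 [129, 124, 116, 109, 104, 144, 147, 148, 148, 147, 146, 147, 147, 129, 121, 125, 138, 148, 153, 154, 151, 146, 145, 145, 144, 145, 143, 142, 135, 126, 119, 110, 115, 185, 186, 185, 174, 173, 174, 173, 175, 174, 174]
y 0.125 [121, 122, 123, 126, 115, 150, 149, 149, 150, 150, 148, 149, 124, 89, 92, 91, 92, 109, 118, 116, 116, 117, 117, 118, 116, 116, 116, 115, 88, 78, 78, 80, 88, 115, 116, 116, 116, 116, 116, 115, 115, 115, 116]
y 0.1337 [128, 128, 125, 105, 106, 150, 152, 150, 165, 212, 212,
[... 302 characters left out ...]
 173, 170, 171, 158, 102, 121, 204, 201, 193, 193, 192, 193, 193, 193, 194, 192]
x 0.46 [132, 135, 138, 139, 138, 139, 140, 141, 142, 142, 125, 117, 85, 91, 91, 90, 92, 90, 92, 90, 91, 91, 90, 103, 147, 151, 152, 151, 152, 151, 151, 151, 165, 182, 182, 183, 184, 153, 91, 100, 155]
x 0.472 [121, 121, 121, 122, 121, 120, 119, 119, 120, 129, 146, 149, 216, 234, 140, 123, 118, 117, 117, 117, 117, 117, 117, 117, 117, 162, 173, 173, 173, 156, 155, 155, 171, 194, 195, 193, 186, 159, 94, 94, 155]
x 0.485 [117, 117, 117, 118, 119, 126, 137, 139, 139, 140, 140, 124, 115, 84, 80, 80, 80, 95, 110, 117, 116, 118, 117, 118, 117, 144, 173, 172, 173, 173, 173, 162, 171, 195, 197, 191, 185, 161, 94, 94, 170]
```

Emit:
arm_command(commands="-0.018 0.006 0.1 0 8; 0 0 0.15 0 8; 0 0 0.12 0 8; 0 0 0.09 0 8; 0 0 0 0 8; 0 0 0 0 8; 0 0 0 0 8")

```text
time: 19.2
eef_pos: [0.4802, 0.1114, 0.0923]
tcp_rot: [0.0, 0.725, 0.689, 0.001]
contact_force: [0.4, 0.3, -0.8]
gripper_width: 0.0155
gripper_force: 30.0
```

```bash
python3 - <<'E'
from h import *
go([.480,.1111,.057],np.radians(-2.8))
E
```

```text
t 19.2 p [0.4802 0.1114 0.0923] tooly deg -2.9 tilt [ 0.001  0.001 -1.   ] shift [-0.002 -0.001  0.177] turn -0.002 j7 -0.9 F [ 0.4  0.3 -0.8]
```

Emit:
arm_command(commands="0 0 0.04 0 8; 0 0 0.04 0 8; 0 0 0.04 0 8; 0 0 0.03 0 8; 0 0 0.025 0 8; 0 0 0 0 8; 0 0 0 0 8; 0 0 0 0 8")

```text
time: 19.87
eef_pos: [0.4794, 0.1103, 0.0561]
tcp_rot: [-0.0, 0.725, 0.688, -0.0]
contact_force: [0.1, -0.7, -1.4]
gripper_width: 0.015
gripper_force: 30.0
```

```bash
python3 - <<'E'
from h import *
s=arm.sense(); print(s['gripper_width'],s['gripper_force'])
go([.4770,.0560,.057],np.radians(-2.8))
E
```

```text
0.015041488674723854 29.996021389961243
t 19.87 p [0.4794 0.1103 0.0561] tooly deg -3.0 tilt [-0.  0. -1.] shift [-0.272  0.002 -0.005] turn -0.003 j7 -0.95 F [ 0.1 -0.7 -1.4]
```

Emit:
arm_command(commands="0 0 -0.006 -0.003 8; -0.04 0 0 0 8; -0.04 0 0 0 8; -0.04 0 0 0 8; -0.04 0 0 0 8; 0 0 0 0 8; 0 0 0 0 8")

```text
time: 20.45
eef_pos: [0.478, 0.0772, 0.0575]
tcp_rot: [0.0, 0.725, 0.689, -0.0]
contact_force: [-0.1, -0.3, -0.1]
gripper_width: 0.0151
gripper_force: 30.0
```

```bash
python3 - <<'E'
from h import *
s=arm.sense(); print(s['gripper_width'],s['gripper_force'])
go([.4768,.0558,.057],np.radians(-2.8))
E
```

```text
0.015079766503231182 29.99603569507599
t 20.45 p [0.478  0.0772 0.0575] tooly deg -2.9 tilt [-0. -0. -1.] shift [-0.107 -0.001  0.002] turn -0.002 j7 -0.88 F [-0.1 -0.3 -0.1]
```

No contact, so I'll continue to the slot and then into the fork.

Emit:
arm_command(commands="-0.04 0 0 0 8; -0.04 0 0 0 8; -0.027 0 0 0 8; 0 0 0 0 8; 0 0 0 0 8; 0 0 0 0 8; 0 0.03 0 0 8; 0 0.03 0 0 8; 0 0 0 0 8; 0 0 0 0 8")

```text
time: 21.28
eef_pos: [0.4896, 0.0568, 0.0576]
tcp_rot: [-0.0, 0.724, 0.69, 0.0]
contact_force: [-1.2, 0.5, -1.7]
gripper_width: 0.0151
gripper_force: 30.0
```

```bash
python3 - <<'E'
from h import *
s=arm.sense(); print(s['gripper_width'],s['gripper_force'])
p=s['eef_pos']; print('yh',p[0]*.0488+p[1]*.9988)
go([.5661,.0516,.057],np.radians(-2.8))
E
```

```text
0.015147350065959794 29.995916783809662
yh 0.08058140495771411
t 21.28 p [0.4896 0.0568 0.0576] tooly deg -2.8 tilt [ 0.     0.001 -1.   ] shift [-0.007  0.383  0.003] turn -0.0 j7 -0.83 F [-1.2  0.5 -1.7]
```

Emit:
arm_command(commands="-0.006 0 0 0 8; 0 0.03 0 0 8; 0 0.03 0 0 8; 0 0.03 0 0 8; 0 0.03 0 0 8; 0 0.03 0 0 8; 0 0.03 0 0 8; 0 0.03 0 0 8; 0 0 0 0 8; 0 0 0 0 8")

```text
time: 22.12
eef_pos: [0.531, 0.0532, 0.0574]
tcp_rot: [-0.0, 0.724, 0.689, 0.0]
contact_force: [0.1, -0.8, -1.3]
gripper_width: 0.0151
gripper_force: 30.0
```

```bash
python3 - <<'E'
from h import *
s=arm.sense(); print(s['gripper_width'],s['gripper_force'])
p=s['eef_pos']; print('yh',p[0]*.0488+p[1]*.9988)
go([.5661,.0516,.0565],np.radians(-2.8))
E
```

```text
0.015091297027786327 29.99594807624817
yh 0.07910023812259198
t 22.12 p [0.531  0.0532 0.0574] tooly deg -2.8 tilt [-0.  0. -1.] shift [0.    0.176 0.005] turn -0.0 j7 -0.8 F [ 0.1 -0.8 -1.3]
```

Emit:
arm_command(commands="0 0.03 0 0 8; 0 0.03 0 0 8; 0 0.03 0 0 8; 0 0.03 0 0 8; 0 0.03 0 0 8; 0 0.018 0 0 8; 0 0 0.007 0 8; 0 0 0 0 8; 0 0 0 0 8")

```text
time: 22.87
eef_pos: [0.564, 0.0516, 0.0559]
tcp_rot: [-0.0, 0.724, 0.69, -0.0]
contact_force: [-0.9, 0.2, -0.3]
gripper_width: 0.0153
gripper_force: 30.0
```

```bash
python3 - <<'E'
from h import *
s=arm.sense(); print(s['gripper_width'],s['gripper_force'])
go([.5661,.0516,.056],np.radians(-2.8))
E
```

```text
0.015272188323079793 29.996471107006073
t 22.87 p [0.564  0.0516 0.0559] tooly deg -2.8 tilt [-0.001  0.    -1.   ] shift [ 0.001  0.01  -0.   ] turn 0.0 j7 -0.77 F [-0.9  0.2 -0.3]
```

Emit:
arm_command(commands="0 0 0 0 45; 0 0 0 0 45; 0 0 0 0 45; 0 0 0 0 45; 0 0 0 0 45; 0 0 0 0 45; 0 0 -0.03 0 45; 0 0 -0.13 0 45; 0 0 -0.18 0 45; 0 0 -0.18 0 45")

```text
time: 23.7
eef_pos: [0.5634, 0.0517, 0.1609]
tcp_rot: [-0.001, 0.724, 0.69, -0.001]
contact_force: [1.0, -0.5, 0.3]
gripper_width: 0.0448
gripper_force: 0.0
```

Emit:
arm_command(commands="0.1 -0.15 -0.1 0 45; 0.1 -0.15 -0.1 0 45; 0.1 -0.1 -0.1 0 45; 0 0 0 0 45; 0 0 0 0 45; 0 0 0 0 45; 0 0 0 0 45")

```text
time: 24.28
eef_pos: [0.4878, 0.1141, 0.2196]
tcp_rot: [-0.0, 0.725, 0.689, -0.0]
contact_force: [-0.6, -0.3, -0.8]
gripper_width: 0.045
gripper_force: 0.0
```

```bash
python3 - <<'E'
from h import *
p,M,s=pose(); print(s['time'],p)
for c in('wrist','side','scene'):
    P=arm.camera_params(c); shot(c,c+'11.png')
    for n in ('bolt_table','clamp_1_seat','clamp_1'):print(c,n,[(round(r['confidence'],2),round(r['location'][0]*560),round(r['location'][1]*420)) for r in arm.search_frame(c,n)])
    print([[np.round(proj(c,[*b,z],P)).tolist() for z in (.09,.03)] for b in ((.5567,-.0286),(.5645,.0516))])
# do the clamps/moulding still look the same? compare with start
for c,o in(('scene','scene.png'),('side','side.png')):
    d=cv2.absdiff(cv2.imread('pics/'+o),cv2.imread(f'pics/{c}11.png')).max(2)>40
    n,l,st,ce=cv2.connectedComponentsWithStats(d.astype(np.uint8)); print(c,[(t.tolist()) for t in st[1:] if t[4]>12])
E
```

```text
24.2833 [0.48779594 0.11405318 0.21960395]
wrist bolt_table [(0.73, 191, 255), (0.67, 275, 80), (0.67, 291, 211), (0.62, 330, 79)]
wrist clamp_1_seat [(0.58, 307, 291), (0.23, 409, 178)]
wrist clamp_1 [(0.96, 369, 228), (0.65, 308, 292), (0.4, 319, 350)]
[[[352.0, 327.0], [342.0, 295.0]], [[361.0, 254.0], [349.0, 232.0]]]
side bolt_table [(0.84, 336, 227), (0.72, 286, 293), (0.62, 268, 202), (0.62, 253, 287)]
side clamp_1_seat [(0.89, 271, 204)]
side clamp_1 [(0.94, 262, 230), (0.76, 272, 209)]
[[[264.0, 192.0], [264.0, 213.0]], [[256.0, 212.0], [256.0, 234.0]]]
scene bolt_table [(0.63, 225, 258), (0.49, 320, 241), (0.47, 240, 267), (0.15, 234, 214)]
scene clamp_1_seat [(0.86, 284, 206), (0.44, 212, 309)]
scene clamp_1 [(0.93, 281, 203), (0.78, 257, 215)]
[[[276.0, 188.0], [276.0, 203.0]], [[256.0, 203.0], [256.0, 218.0]]]
scene [[239, 0, 168, 112, 7099], [410, 0, 8, 6, 21], [428, 0, 14, 6, 71], [488, 0, 5, 12, 34], [446, 0, 114, 275, 13320], [426, 8, 5, 5, 14], [484, 23, 8, 10, 37], [540, 25, 20, 83, 1044], [472, 53, 7, 21, 38], [222, 84, 86, 115, 4097], [253, 203, 7, 11, 56], [261,
[... 204 characters left out ...]
 40, 64, 1634], [511, 0, 23, 49, 844], [387, 3, 12, 4, 41], [364, 5, 45, 51, 724], [388, 39, 26, 29, 347], [273, 57, 45, 14, 195], [518, 57, 42, 14, 243], [529, 65, 31, 10, 130], [274, 71, 13, 8, 51], [521, 74, 7, 4, 22], [506, 76, 44, 62, 587], [237, 78, 117, 100, 3741], [551, 84, 9, 4, 14], [524, 87, 36, 60, 1322], [500, 139, 3, 12, 24], [271, 148, 11, 27, 157], [541, 148, 19, 10, 66], [261, 190, 8, 13, 85], [349, 198, 24, 34, 387], [451, 206, 28, 14, 215], [257, 209, 107, 60, 2434], [253, 211, 20, 13, 114], [294, 212, 8, 9, 52], [278, 221, 5, 3, 13], [282, 222, 15, 13, 99], [257, 228, 16, 6, 68], [275, 230, 6, 5, 26], [534, 240, 5, 9, 25], [285, 246, 16, 14, 102], [237, 323, 17, 33, 362]]
```

```bash
python3 -c "
from bench import arm
print(arm.sign_off())"
```

```text
the job is handed in; nothing more can be done
None
```

Both bolts now stand in the clamp forks, about 4–5 mm short of the closed end (limit 14 mm), with no sign that the clamps or moulding shifted; I handed in at about 24 s, got no verdict back, and viewed 11 pictures against your limit of 10.

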